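# Seat the bearing cap, then snap the grease coupler onto the tilted nipple and hold it

## Task

Press the round cap on top of the bearing housing fully home, flush on its hub. Then pick up the grease coupler, push it squarely onto the housing's tilted grease nipple until it snaps and is fully home, and keep holding it there against the spring: finish while still gripping it and pressing it on. Leave the other things on the bench where they are.

Things in the scene. Friction and masses are not known exactly. Their poses are not given: they have to be found in the camera images.
- cap_top (a point): centre of the top of the bearing cap, an aluminium disc 64 mm across on the round hub (80 mm across, its top 52 mm above the bench) of the grey bearing housing. The cap top is 60 mm above the bench when home and 65 to 68 mm at the start. The housing is bolted down; foot plate 165 x 110 x 14 mm.
- cap (a joint): how far the cap has been pressed down, in m: 0 = 8 mm proud, 0.008 = fully home on the hub. Friction holds it where it is left; pressing takes about 9 N, and a hard stop follows.
- nipple: steel grease nipple on the housing's sloping boss. Origin at its foot on the boss; z runs out along its axis, 30 degrees off vertical, leaning away from the cap, roughly towards the robot; y is level, square to the lean. The shaft is 16 mm across up to 27 mm along z, then tapers to 7 mm at the tip, 36 mm along z. Three sprung detent balls stand 3 mm out of it, 21.5 mm along z.
- collar_top (a point): centre of the top face of the sprung collar on the nipple's shaft, 34 mm across and 6 mm thick, 20 mm along the nipple's z when at rest. The coupler's mouth meets this face and pushes it back.
- collar (a joint): how far the collar is pushed back, in m: 0 at rest, 0.010 with the coupler fully home. Its spring pushes with 8 N at 0 and 15 N at 0.010, and pushes the coupler part of the way off again if let go. The push peaks near 10 N at 0.003, drops by 3 to 5 N as the lip snaps over the balls (by 0.007), rises to 15 N at home; then a hard stop follows.
- coupler_mid (a point): centre (half-way up) of the loose grease coupler, 110 mm tall, 0.2 to 0.3 kg, standing upright on the bench with its mouth down. From the mouth: a steel sleeve 38 mm in diameter and 36 mm high, then a slim dark barrel 24 mm in diameter up to 104 mm, to be gripped above the sleeve, then a 21 mm end plug. z runs from the mouth to the end plug.
- coupler_mouth (a point): centre of the coupler's open mouth, 55 mm from coupler_mid, z as there. The mouth is 27 mm wide and funnels within 6 mm to a lip of 19 mm; the bore is 26 mm deep. It is fully home when the bore's end meets the nipple's tip: the mouth is then 10 mm along the nipple's z from the nipple's origin.
- frame_mid (a point): centre of a loose cast aluminium frame lying on the bench near the robot, 99 x 113 x 30 mm; a bystander
- brush_mid (a point): centre of a loose flat brush lying on the bench near the robot, 26 x 190 x 12 mm; a bystander
Things that resemble listed ones, but are neither listed nor needed, are in the scene too. What is shaped like the part that bears coupler_mid but green, purple or yellow is not meant.

How it is judged:
By the outcome, as a careful person would: the job done as asked, in the order asked, and still so for the second after the job is handed in, while the arm keeps its last pose, push and grip.
It also fails if it takes over 45 s, if anything falls off the work surface, if the arm or the gripper's body presses on something with over 40 N, if the wrist force passes 120 N, or if a joint passes its speed limit or range.

## Robot

A 6-joint arm with a two-finger parallel gripper is mounted at the origin on a cart in front of the work surface, level with it; the furniture and walls round the work are solid. World frame = base frame: x ahead of the robot, y to its left, z up, the work surface at z = 0. Lengths are in mm, angles in rad, forces in N, time in s.
With the tool pointing down it reaches from about 250 to 800 mm from the base axis. Payload 3.9 kg.
Tool frame: the origin (TCP) lies midway between the tips of the shut fingers; the grasp point (between the pads) lies 19 mm behind it (robot.grip_depth is the distance from the TCP to the grasp point, in mm); z points along the fingers, y is the direction in which the jaws open and shut (so a half turn about z gives the same grasp; the last joint's range is limited). The gripper opens to 85 mm and grips with 20 to 120 N. Pads are 22 mm wide; open, the fingers measure 114 mm over their backs; the gripper's body (76 mm by 85 mm) begins 54 mm behind the grasp point. The pads swing forward as they close: fully open they stand 13 mm farther back than shut.
Start: joints at [1.261, 0.26, -0.138, 1.173, 0, 1.571], TCP at [160.051, 499.999, 231.304] pointing down, gripper open.
Joint ranges: [-2.78, 2.78], [-0.83, 1.72], [-1.28, 1.37], [-1.9, 2.12], [-1.57, 1.48], [-3.14, 3.14]. Speed limits (rad/s): [2.57, 2.57, 3.14, 3.14, 3.14, 3.14].

## Interface

Orientations are given as a rotation vector (axis times angle).
In Python, from workcell import read_state, eyes, ticket, models, robot gives the robot as it stands. The module is installed in compiled form; this text tells all that it offers.
- The arm moves only by the tool drive_tool, never from a script. Its argument "series" is one flat list of numbers, 7 for each row, row after row: the shift along the world's x, y, z each as a share of 0.15 m, from -1 to 1, then the turn, a rotation vector about the world's x, y, z each as a share of pi/2 rad, from -1 to 1, then the opening, from -1 (shut) to 1 (fully open). A call has 1 to 8 rows; each row is the pose to reach, as a shift and turn from the pose commanded when the call began; what a row does not reach only later rows make up. A row lasts 1/8 s, in which the tool goes at most 62.5 mm and 10.7 degrees, less where a joint would pass 70% of its speed; a pose out of reach is approached as far as the arm can. A call with a number of a shift or a turn outside -1 to 1 is refused whole. A call with a gripper value outside its range is refused whole. The fingers move at their own pace and stop on an object; the grip force is fixed at half the most. Time passes only in rows, so rows that repeat a pose let the fingers close. It gives the time, the measured TCP pose, the force and the opening at its end, in the units of the state.
- read_state(): the state, without advancing time (a new reading comes with each control period).
- eyes.read_camera(name): name is "side" or "top" or "wrist"; returns a dict with "pixels" (384x512x3 uint8, red, green, blue), "depth" (384x512 float32, mm along the optical axis (not along the pixel's ray), 0 where there is no reading), "fx", "fy", "cx", "cy" (pixels), "D" ([k1, k2, p1, p2, k3] as OpenCV has them; the pictures are not rectified), "R" (3x3) and "t" (3): a world point X has camera coordinates R X + t. Camera axes: x right, y down, z forward; pixel columns grow to the right and rows downward; lengths in mm; the calibration is good to about 2 mm. A picture is of the moment at which its call begins.
- ticket.sign_off(): hands the job in, once; it reports no verdict.
Trained networks look in a picture, given as the dict that the camera call returned (one of the last four; its "shot" number tells which), for a name from the list of things; names that differ only in an ending like _2 or _b are one class to them, and where a whole thing is asked for, a point or a joint stands for the part that bears it (a point fixed in the world has none). Each returns a list of dicts, best first, with "score" (0 to 1); they miss things now and then, are a little off and sometimes report something else, mostly with a low value. They report only what shows in the picture. A call takes as long as a camera call. They do not tell look-alikes from the thing itself.
- models.cut_out(target, picture): "mask" (384x512 bool, what is visible of it) and "rect" ([left, top, width, height] in pixels, round what is visible of it).
The state is a dict: "time_s": time; "joint_positions": joint angles; "joint_vel": joint speeds; "tau": joint torques, N m; "ee_pos": TCP position; "ee_rot": TCP orientation; "ft_force": force on the tool from outside, world axes, zero at the start; "wrist_torque": the same for the moment, N m; "grip_width": finger opening in mm.
Only numpy, scipy, OpenCV 4.12 (cv2) and the standard library are available. Lean on these libraries where they do the work, as an engineer would, in place of code of your own. Each camera call takes 0.05 s, during which the arm holds its last target.

## Working session

There is one attempt and no reset: what is moved stays moved. The work goes in short steps, Python scripts to look and compute and a tool call to move; the robot and the scene stay as the last step left them, time stands still between calls to the robot, and variables do not carry over. Pictures are saved under pics/ and viewed, and the job is handed in when it is done.

Besides the shell and the picture viewer there is one more tool, called after "Request:" as a command line: name --argument value ..., lists and objects as JSON in quotes. drive_tool: Moves the arm, as the interface text tells. Shift numbers are shares of 0.15 m and turn numbers shares of pi/2 rad, none past 1 either way. Its arguments: {"type":"object","properties":{"series":{"type":"array"}},"required":["series"]}

```bash
mkdir -p pics; cat > h.py <<'E'
import numpy as np,cv2
from workcell import read_state, eyes, ticket, models, robot
def shot(name,fn=None):
    p=eyes.read_camera(name)
    if fn: cv2.imwrite('pics/'+fn,p['pixels'][:,:,::-1])
    return p
def K(p): return np.array([[p['fx'],0,p['cx']],[0,p['fy'],p['cy']],[0,0,1.]])
def cloud(p):
    # world pts HxWx3
    d=p['depth'];h,w=d.shape
    u,v=np.meshgrid(np.arange(w),np.arange(h))
    uv=np.stack([u,v],-1).reshape(-1,1,2).astype(np.float64)
    n=cv2.undistortPoints(uv,K(p),np.array(p['D'],float)).reshape(h,w,2)
    c=np.dstack([n[...,0]*d,n[...,1]*d,d])
    R=np.array(p['R']);t=np.array(p['t'])
    X=(c-t)@R
    X[d<=0]=np.nan
    return X
def proj(p,X):
    R=np.array(p['R']);t=np.array(p['t'])
    return cv2.projectPoints(np.atleast_2d(X).astype(float),cv2.Rodrigues(R)[0],t,K(p),np.array(p['D'],float))[0].reshape(-1,2)
E
python3 - <<'E'
from h import *
s=read_state();print({k:np.round(v,3) for k,v in s.items()})
print(robot, [a for a in dir(robot) if a[0]!='_'])
for n in ['side','top','wrist']:
    p=shot(n,n+'0.png')
    C=-np.array(p['R']).T@p['t'];print(n,C.round(0),np.array(p['R'])[2].round(2))
    for t in ['cap_top','nipple','coupler_mid','frame_mid','brush_mid','collar_top']:
        for r in models.cut_out(t,p):
            X=cloud(p)[r['mask']];print(t,round(r['score'],2),r['rect'],np.nanmedian(X,0).round(0),r['mask'].sum())
E
```

```text
{'time_s': np.float64(0.0), 'joint_positions': array([ 1.261,  0.261, -0.139,  1.173, -0.   ,  1.571]), 'joint_vel': array([-0.001, -0.   , -0.001, -0.001,  0.   ,  0.001]), 'tau': array([-0.0000e+00, -4.0567e+01,  2.5392e+01,  1.9000e-02, -0.0000e+00,
       -0.0000e+00]), 'ee_pos': array([159.863, 499.334, 230.446]), 'ee_rot': array([-4.850e-01, -3.104e+00,  3.000e-03]), 'ft_force': array([-0.561, -0.015,  0.525]), 'wrist_torque': array([-0.038, -0.012, -0.021]), 'grip_width': np.float64(85.689)}
<Robot object at 0x7faff135be00> ['PlanningError', 'grip_depth']
side [314. 804. 793.] [ 0.19 -0.72 -0.67]
cap_top 0.75 [191.5, 215.4, 31.4, 23.8] [618. 150.  66.] 581
nipple 0.79 [235.9, 229.9, 13.5, 15.9] [545. 144.  59.] 201
coupler_mid 0.79 [226.0, 161.8, 19.0, 45.0] [606.   8.  49.] 550
coupler_mid 0.71 [287.8, 160.5, 12.1, 41.8] [487. -51.  51.] 507
coupler_mid 0.68 [222.2, 140.3, 15.2, 44.1] [649. -73.  74.] 341
coupler_mid 0.56 [252.3, 146.1, 16.4, 40.1] [569. -74.  43.] 535
frame_mid 0.69 [289.1, 213.6, 62.4, 55.1] [402.  76.  20.] 1980
brush_mid 0.62 [312.4, 183.5, 79.7, 10.4] [ 340. -129.   12.] 560
collar_top 0.68 [239.3, 232.4, 14.5, 6.5] [545. 148.  57.] 84
top [404.  26. 902.] [ 0.12  0.02 -0.99]
cap_top 0.86 [203.3, 133.4, 20.2, 25.2] [619. 146.  65.] 507
cap_top 0.3 [208.3, 171.0, 18.3, 12.4] [552. 141.  59.] 60
nipple 0.63 [209.5, 173.2, 11.4, 9.7] [545. 140.  60.] 141
coupler_mid 0.71 [291.8, 194.2, 14.0, 15.6] [485. -55.  43.] 236
coupler_mid 0.57 [298.0, 125.6, 18.4, 20.6] [639. -78.  46.] 293
coupler_mid 0.56 [298.0, 156.2, 18.8, 20.8] [565. -77.  61.] 246
coupler_mid 0.53 [265.6, 140.8, 14.8, 24.7] [601.   1.  55.] 251
frame_mid 0.73 [214.3, 209.7, 58.5, 56.0] [409.  74.  29.] 956
collar_top 0.49 [209.1, 170.5, 14.6, 13.5] [547. 140.  57.] 103
wrist [ 95. 520. 375.] [ 0.26 -0.08 -0.96]
frame_mid 0.63 [63.8, 358.9, 29.3, 25.1] [386. 131.  15.] 508
```

```bash
python3 - <<'E'
import cv2,numpy as np
a=cv2.imread('pics/side0.png')[130:300,170:400];cv2.imwrite('pics/side0c.png',cv2.resize(a,None,fx=3.4,fy=3.4,interpolation=2))
a=cv2.imread('pics/top0.png')[100:290,180:340];cv2.imwrite('pics/top0c.png',cv2.resize(a,None,fx=3.1,fy=3.1,interpolation=2))
E
```

```text
(no output)
```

View pics/side0c.png

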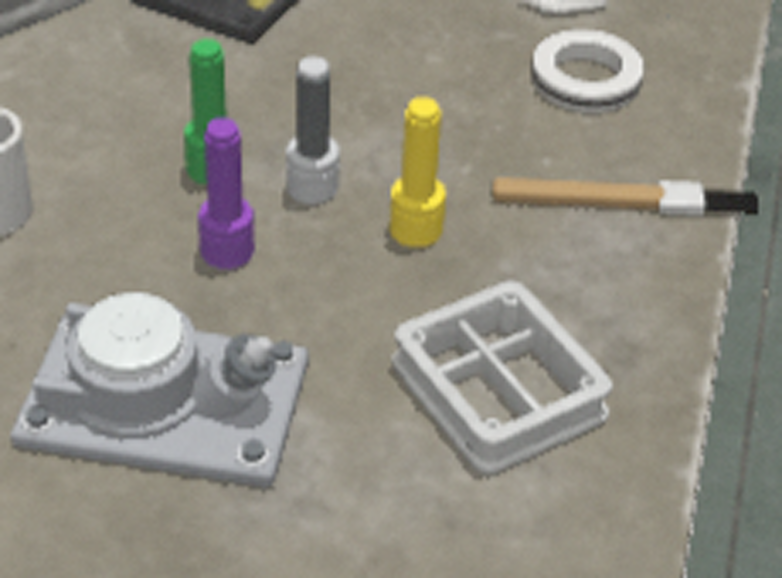

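View pics/top0c.png

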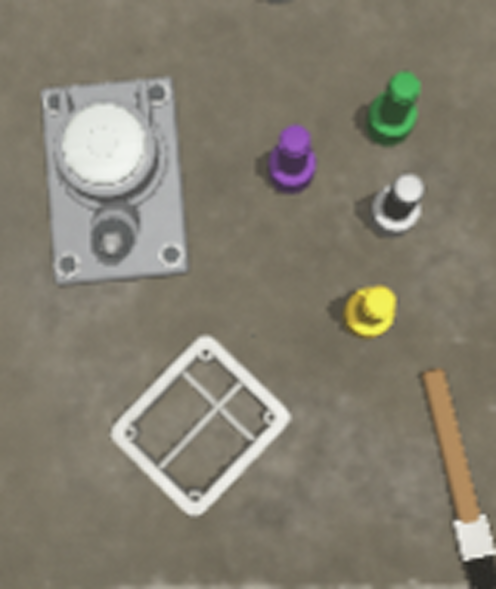

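View pics/side0.png

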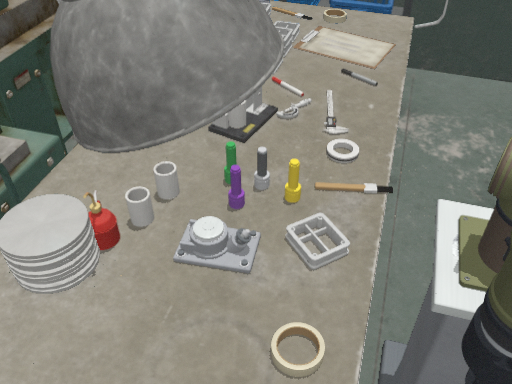

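Candidates for the coupler in the side view are green (231,162), purple (236,185), yellow (293,180) and steel with a dark barrel (262,168). I choose the steel/dark one. Next I check the hanging dome for clearance and refine the measurements.

```bash
python3 - <<'E'
from h import *
p=shot('side');X=cloud(p)
d=X[0:100,60:280].reshape(-1,3);d=d[d[:,2]>250]
print('dome',np.nanmin(d,0),np.nanmax(d,0))
q=shot('top');Y=cloud(q)
for nm,P,Z in (('side',p,X),('top',q,Y)):
    hi=Z.reshape(-1,3);hi=hi[(hi[:,2]>130)];print(nm,'high',len(hi),np.nanmin(hi,0) if len(hi) else '',np.nanmax(hi,0) if len(hi) else '')
a=q['pixels'];cv2.imwrite('pics/top_full.png',a[:,:,::-1])
# coupler by height slabs near (567,-76)
for Z,nm in ((X,'side'),(Y,'top')):
    m=(abs(Z[...,0]-567)<30)&(abs(Z[...,1]+76)<30)
    for lo,hi in ((5,30),(40,60),(60,80),(80,100),(104,120)):
        k=m&(Z[...,2]>lo)&(Z[...,2]<hi)
        if k.sum(): print(nm,lo,hi,k.sum(),Z[k].mean(0).round(1),Z[k].min(0).round(1),Z[k].max(0).round(1))
    m=(abs(Z[...,0]-618)<45)&(abs(Z[...,1]-148)<45)&(Z[...,2]>61)&(Z[...,2]<72)
    print('cap',m.sum(),np.median(Z[m],0).round(1),((Z[m].min(0)+Z[m].max(0))/2).round(1))
E
python3 - <<'E'
import cv2
a=cv2.imread('pics/side0.png')[130:210,210:310];cv2.imwrite('pics/crop1.png',cv2.resize(a,None,fx=6,fy=6,interpolation=2))
E
```

```text
dome [411.06259005 352.53576617 567.40738548] [596.19910257 514.63156694 655.60525526]
side high 34245 [ 39.59601417 -40.93327329 130.01272713] [843.05773512 537.98919429 655.60525526]
top high 645 [ 672.8558474  -423.33240324  130.02874933] [844.54606361 252.43610683 264.19810886]
side 5 30 131 [567.3 -70.1  17.2] [538.4 -89.7   5.1] [596.6 -48.2  29.7]
side 40 60 70 [569.  -75.4  49.1] [555.8 -88.8  40. ] [581.5 -64.5  59.3]
side 60 80 66 [569.2 -75.2  70.1] [559.4 -82.9  60.5] [581.2 -71.1  79.9]
side 80 100 65 [569.1 -75.   89.7] [559.3 -84.7  80.4] [580.8 -70.6  99.3]
side 104 120 65 [570.9 -79.8 109.6] [560.7 -91.7 104.3] [581.6 -68.1 113.8]
cap 559 [618.2 148.3  65.9] [620.1 145.3  65.7]
top 5 30 31 [558.5 -74.6  17. ] [552.1 -94.7   5.8] [577.7 -62.8  25.4]
top 40 60 17 [563.3 -76.5  50.3] [559.2 -87.7  41.6] [573.  -69.8  59.5]
top 60 80 20 [563.3 -76.3  70.8] [559.5 -89.6  62.2] [573.4 -69.7  79.4]
top 80 100 18 [563.8 -75.9  90.6] [559.4 -87.   80.1] [574.8 -69.8  99.3]
top 104 120 79 [569.7 -80.6 109.3] [559.4 -90.8 104.2] [580.5 -70.6 112.8]
cap 521 [619.  146.   64.8] [618.8 147.3  65.9]
```

View pics/top_full.png

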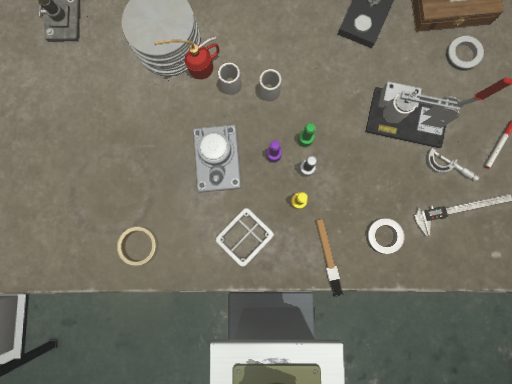

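View pics/crop1.png

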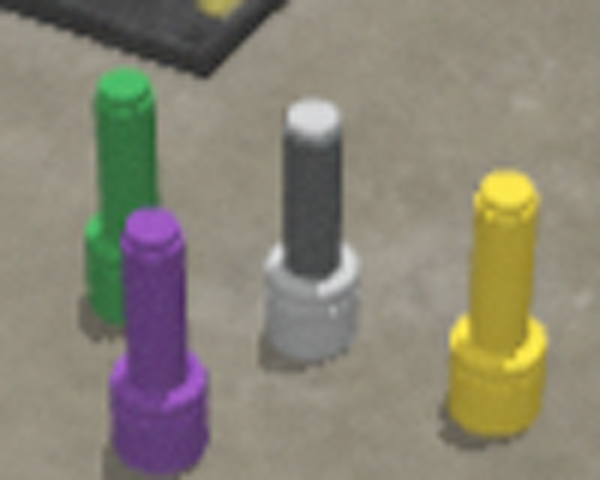

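The crop shows the steel sleeve with dark barrel at side pixel (262,168), world about (571,-80), upright. Purple, green and yellow surround it at more than 75 mm. I'm moving over the housing for a close wrist view.

Request:
drive_tool --series '[1, -0.88, 0, 0, 0, 0.2, -1, 1, -0.88, 0, 0, 0, 0.2, -1, 1, -0.88, 0, 0, 0, 0.2, -1, 1, -0.88, 0, 0, 0, 0.2, -1]'

```text
time_s: 1.65
ee_pos: [311.9, 365.8, 231.4]
ee_rot: [-0.0, 3.141, -0.0]
ft_force: [0.2, 0.1, -0.2]
grip_width: 12.2
```

Request:
drive_tool --series '[1, -0.88, 0, 0, 0, 0, -1, 1, -0.88, 0, 0, 0, 0, -1, 1, -0.88, 0, 0, 0, 0, -1, 1, -0.88, 0, 0, 0, 0, -1]'

```text
time_s: 2.15
ee_pos: [462.4, 234.4, 231.2]
ee_rot: [-0.0, 3.141, 0.0]
ft_force: [-0.6, -0.3, -1.1]
grip_width: 0.3
```

Request:
drive_tool --series '[0.67, -0.59, 0, 0, 0, 0, -1, 0.67, -0.59, 0, 0, 0, 0, -1, 0.67, -0.59, 0, 0, 0, 0, -1, 0.67, -0.59, 0, 0, 0, 0, -1]'

```text
time_s: 2.65
ee_pos: [560.0, 148.2, 230.9]
ee_rot: [0.007, -3.14, -0.001]
ft_force: [0.4, -0.5, 0.1]
grip_width: -0.1
```

```bash
python3 - <<'E'
from h import *
s=read_state();print({k:np.round(v,3) for k,v in s.items()})
p=shot('wrist','w1.png');X=cloud(p)
np.savez('w1.npz',X=X,img=p['pixels'])
for t in ['cap_top','nipple','collar_top']:
    for r in models.cut_out(t,p):
        print(t,round(r['score'],2),r['rect'],np.nanmedian(X[r['mask']],0).round(1),r['mask'].sum())
m=(abs(X[...,0]-618)<50)&(abs(X[...,1]-148)<50)&(X[...,2]>62)&(X[...,2]<72)
print(m.sum(),np.median(X[m],0),X[m].min(0),X[m].max(0))
E
```

```text
{'time_s': np.float64(2.65), 'joint_positions': array([ 2.580e-01,  3.550e-01, -1.000e-03,  1.216e+00,  1.000e-03,
        2.540e-01]), 'joint_vel': array([ 0.027, -0.02 , -0.022,  0.007,  0.002, -0.001]), 'tau': array([-1.1820e+00, -4.5525e+01,  2.6056e+01, -1.5500e-01, -1.0000e-01,
       -2.5000e-02]), 'ee_pos': array([560.049, 148.195, 230.877]), 'ee_rot': array([ 7.00e-03, -3.14e+00, -1.00e-03]), 'ft_force': array([ 0.359, -0.48 ,  0.062]), 'wrist_torque': array([-0.019,  0.045, -0.014]), 'grip_width': np.float64(-0.113)}
cap_top 0.73 [223.3, 204.8, 54.5, 34.5] [609.5 143.2  65.7] 1394
cap_top 0.38 [232.3, 153.5, 28.7, 26.4] [548.  137.4  57.3] 535
nipple 0.77 [231.6, 150.4, 28.7, 30.4] [545.7 137.9  60.5] 679
collar_top 0.56 [231.1, 151.0, 27.9, 27.8] [548.8 137.6  58.3] 429
1402 [609.55299112 143.16396705  65.68830729] [588.4653021  112.72125574  62.0794492 ] [635.10724407 175.88028669  69.37956349]
```

View pics/w1.png

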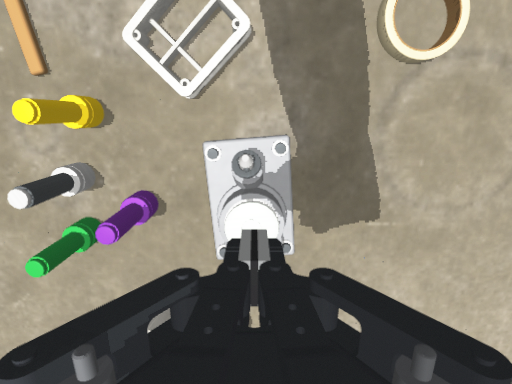

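```bash
python3 - <<'E'
from h import *
W=np.load('w1.npz');clouds={'w':W['X'],'top':cloud(shot('top')),'side':cloud(shot('side'))}
for n,X in clouds.items():
    m=(abs(X[...,0]-590)<120)&(abs(X[...,1]-145)<85)&(X[...,2]>9)&(X[...,2]<19)
    m=m.astype(np.uint8);k,l,st,_=cv2.connectedComponentsWithStats(m);i=1+np.argmax(st[1:,4]);P=X[l==i]
    print(n,len(P),P[:,2].mean().round(1),cv2.minAreaRect(P[:,:2].astype(np.float32)))
    # cap rim circle
    m=(abs(X[...,0]-618)<50)&(abs(X[...,1]-148)<50)&(X[...,2]>62)&(X[...,2]<70)
    P=X[m];from scipy.optimize import least_squares
    h=cv2.convexHull(P[:,:2].astype(np.float32))[:,0]
    r=least_squares(lambda c:np.hypot(*(h-c).T)-32,[618,147],loss='soft_l1');print(' cap',r.x.round(1),P[:,2].mean().round(1),np.abs(r.fun).mean().round(1))
    # nipple tip: highest pts
    m=(np.hypot(X[...,0]-546,X[...,1]-139)<25)&(X[...,2]>40)
    P=X[m];print(' nip',len(P)); 
    z=P[:,2];T=P[z>np.percentile(z,90)];print('  top',T.mean(0).round(1),z.max().round(1))
E
```

```text
w 4231 15.1 ((602.308349609375, 142.60968017578125), (163.99671936035156, 110.30696105957031), 4.614191055297852)
 cap [620.4 144.4] 65.6 0.3
 nip 20998
  top [541.1 145.2 330.6] 333.8
top 1080 14.1 ((601.4656372070312, 145.56549072265625), (164.50030517578125, 109.77159881591797), 4.8167805671691895)
 cap [619.  147.5] 64.5 0.8
 nip 1960
  top [526.7 141.  722.3] 723.1
side 1118 14.9 ((601.7047119140625, 144.99807739257812), (165.30221557617188, 111.65206909179688), 5.456738471984863)
 cap [619.4 145.9] 65.9 0.6
 nip 649
  top [539.2 148.6 349.7] 387.9
```

```bash
python3 - <<'E'
import cv2
a=cv2.imread('pics/w1.png')[120:270,180:320];cv2.imwrite('pics/w1c.png',cv2.resize(a,None,fx=4,fy=4,interpolation=2))
E
```

```text
(no output)
```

View pics/w1c.png

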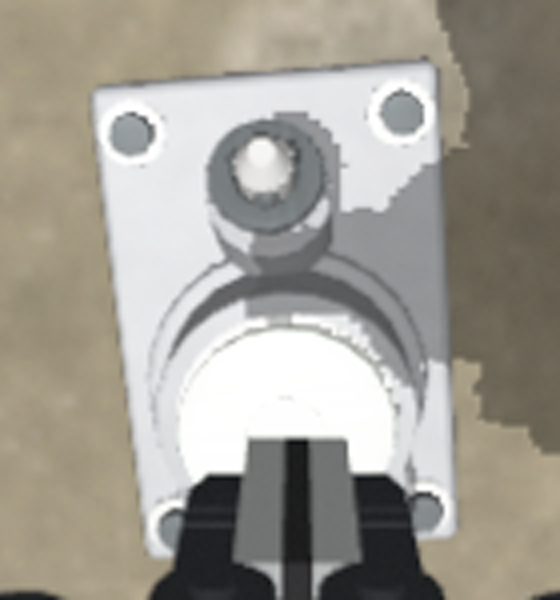

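Wrist view: cap at (250,215), nipple at (245,160). The plate is yawed about 4.8°, and the nipple leans along (-0.996,-0.084). Next is the cap press.

Request:
drive_tool --series '[0.393, -0.013, -0.5, 0, 0, 0, -1, 0.393, -0.013, -0.9, 0, 0, 0, -1, 0.393, -0.013, -1, 0, 0, 0, -1, 0.393, -0.013, -1, 0, 0, 0, -1]'

```text
time_s: 3.45
ee_pos: [616.2, 145.4, 77.8]
ee_rot: [0.008, -3.134, 0.003]
ft_force: [-0.6, 0.9, 0.2]
grip_width: -0.1
```

Request:
drive_tool --series '[0, 0, -0.08, 0, 0, 0, -1, 0, 0, -0.1, 0, 0, 0, -1, 0, 0, -0.12, 0, 0, 0, -1, 0, 0, -0.12, 0, 0, 0, -1]'

```text
time_s: 3.95
ee_pos: [620.3, 145.9, 64.9]
ee_rot: [-0.007, 3.139, 0.001]
ft_force: [-0.0, 0.8, 4.5]
grip_width: -0.0
```

Request:
drive_tool --series '[0, 0, -0.015, 0, 0, 0, -1, 0, 0, -0.03, 0, 0, 0, -1, 0, 0, -0.04, 0, 0, 0, -1, 0, 0, -0.04, 0, 0, 0, -1]'

```text
time_s: 4.45
ee_pos: [620.3, 145.9, 60.0]
ee_rot: [-0.007, 3.139, 0.002]
ft_force: [-4.0, 0.4, 11.4]
grip_width: 0.2
```

```bash
python3 - <<'E'
from h import *
s=read_state();print(s['ee_pos'],s['ft_force'])
E
```

```text
[620.33324574 145.93844944  59.98544426] [-4.0076351   0.36427973 11.35784768]
```

Continue until the hard stop shows in the force.

Request:
drive_tool --series '[0, 0, -0.01, 0, 0, 0, -1, 0, 0, -0.015, 0, 0, 0, -1, 0, 0, -0.015, 0, 0, 0, -1]'

```text
time_s: 4.82
ee_pos: [620.4, 145.9, 59.9]
ee_rot: [-0.007, 3.138, 0.002]
ft_force: [-7.7, -1.7, 23.5]
grip_width: 0.2
```

Hard stop reached: z holds at 59.9 mm while the force rises from 11 to 23 N. Lifting, re-checking the cap, then going on to the coupler.

Request:
drive_tool --series '[0, 0, 0.4, 0, 0, 0, -1, -0.2, -0.3, 0.9, 0, 0, 0, 0.4, -0.3, -0.8, 1, 0, 0, 0, 0.4, -0.33, -1, 1, 0, 0, 0, 0.4, -0.33, -1, 1, 0, 0, 0, 0.4]'

```text
time_s: 5.45
ee_pos: [569.9, -7.8, 207.1]
ee_rot: [0.001, 3.139, -0.001]
ft_force: [0.0, 0.6, -0.9]
grip_width: 59.7
```

```bash
python3 - <<'E'
from h import *
s=read_state();print(s['ee_pos'],s['ft_force'],s['grip_width'])
from scipy.optimize import least_squares
for n in ('top','side'):
    p=shot(n,n+'2.png');X=cloud(p);np.savez(n+'2.npz',X=X,img=p['pixels'])
    m=(np.hypot(X[...,0]-619.5,X[...,1]-146)<27)&(X[...,2]>50)&(X[...,2]<75);print(n,'cap z',X[m][:,2].mean(),m.sum())
    m=(np.hypot(X[...,0]-570,X[...,1]+79)<18)&(X[...,2]>104)&(X[...,2]<118);P=X[m]
    h=cv2.convexHull(P[:,:2].astype(np.float32))[:,0]
    r=least_squares(lambda c:np.hypot(*(h-c).T)-10.5,[570,-79]);print('plug',r.x,P[:,2].mean(),P[:,:2].mean(0))
    m=(np.hypot(X[...,0]-545,X[...,1]-139)<22)&(X[...,2]>48)&(X[...,2]<80);P=X[m]
    print('nip',len(P),P.mean(0).round(1)); o=np.argsort(-P[:,2])[:12];print(P[o].mean(0).round(1),P[o][:3].round(1))
E
```

```text
[569.87527984  -7.84520107 207.12614907] [ 0.02260132  0.58220121 -0.87323704] 59.723995144478984
top cap z 59.261496930282874 380Traceback (most recent call last):
  File "<stdin>", line 8, in <module>
TypeError: 'NoneType' object is not subscriptable
```

Cap top now measures 59.3 mm (65 before), so it is home. Next, above the coupler and down.

Request:
drive_tool --series '[0, -0.3, 0, 0, 0, 0, 0.4, 0, -0.481, 0, 0, 0, 0, 0.4, 0, -0.481, 0, 0, 0, 0, 0.4, 0, -0.481, -0.25, 0, 0, 0, 0.4, 0, -0.481, -0.5, 0, 0, 0, 0.4, 0, -0.481, -0.5, 0, 0, 0, 0.4]'

```text
time_s: 6.25
ee_pos: [567.3, -74.4, 126.9]
ee_rot: [0.01, -3.134, -0.003]
ft_force: [-0.4, 0.7, 1.1]
grip_width: 59.8
```

```bash
python3 - <<'E'
from h import *
s=read_state();print(s['ee_pos'],s['ft_force'],s['grip_width'])
p=shot('side');a=p['pixels'][110:230,190:340,::-1];cv2.imwrite('pics/s3.png',cv2.resize(a,None,fx=4,fy=4,interpolation=2))
p=shot('wrist','w3.png')
E
```

```text
[567.27746106 -74.42408221 126.92780111] [-0.42893677  0.74836759  1.08724065] 59.7704567370319
```

View pics/s3.png

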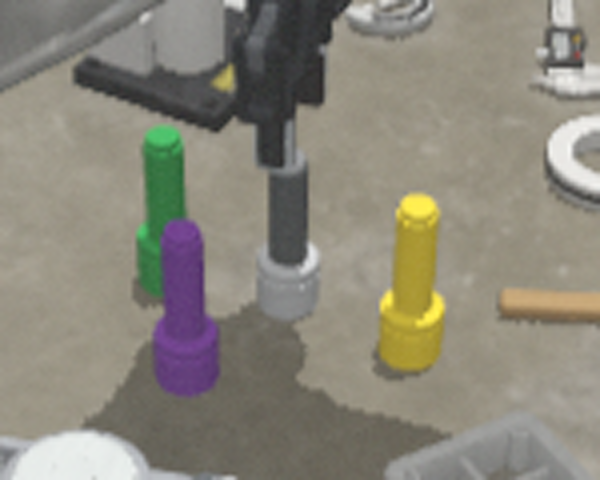

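View pics/w3.png

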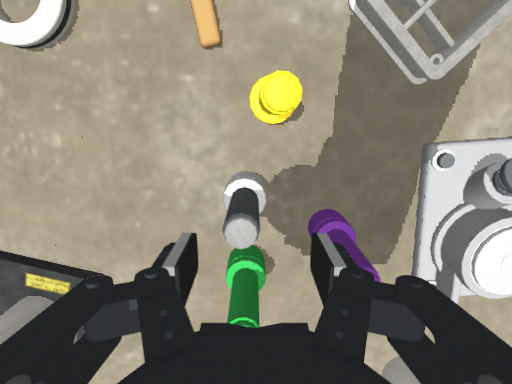

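```bash
python3 - <<'E'
from h import *
from scipy.optimize import least_squares
p=shot('wrist');X=cloud(p);s=read_state();print(s['ee_pos'],s['joint_vel'].round(3))
for lo,hi,R in ((103,118,10.5),(42,100,12),(5,34,19)):
    m=(np.hypot(X[...,0]-570,X[...,1]+79)<24)&(X[...,2]>lo)&(X[...,2]<hi);P=X[m];
    h=cv2.convexHull(P[:,:2].astype(np.float32))[:,0] if hi>100 else P[:,:2]
    r=least_squares(lambda c:np.hypot(*(h-c).T)-R,[570,-79],loss='soft_l1');print(r.x.round(1),P[:,2].mean(),len(P))
E
```

```text
[571.14345163 -75.7176667  131.33559044] [-0.008 -0.013  0.015 -0.003 -0.003 -0.001]
[570.6 -84.3] 109.65436324552012 1038
[572.1 -84.3] 74.72031859437797 637
[572.2 -84.4] 20.237493344287785 220
```

Request:
drive_tool --series '[0, -0.035, -0.1, 0, 0, 0, 0.4, 0, -0.035, -0.3, 0, 0, 0, 0.4, 0, -0.035, -0.5, 0, 0, 0, 0.4, 0, -0.035, -0.535, 0, 0, 0, 0.4, 0, -0.035, -0.535, 0, 0, 0, 0.4]'

```text
time_s: 7.02
ee_pos: [570.3, -82.1, 50.2]
ee_rot: [-0.007, 3.141, -0.0]
ft_force: [-0.3, 0.0, -0.4]
grip_width: 59.5
```

Request:
drive_tool --series '[0, 0, 0, 0, 0, 0, -1, 0, 0, 0, 0, 0, 0, -1, 0, 0, 0, 0, 0, 0, -1, 0, 0, 0, 0, 0, 0, -1, 0, 0, 0, 0, 0, 0, -1, 0, 0, 0, 0, 0, 0, -1]'

```text
time_s: 7.78
ee_pos: [571.1, -82.1, 51.1]
ee_rot: [-0.007, 3.139, -0.001]
ft_force: [-1.5, -0.7, 6.2]
grip_width: 22.5
```

Request:
drive_tool --series '[0, 0, 0.2, 0, 0, 0, -1, 0, 0, 0.5, 0, 0, 0, -1, 0, 0, 0.8, 0, 0, 0, -1, 0, 0, 1, 0, 0, 0, -1, 0, 0, 1, 0, 0, 0, -1]'

```text
time_s: 8.4
ee_pos: [571.5, -82.0, 201.8]
ee_rot: [-0.007, 3.137, -0.001]
ft_force: [-0.3, -0.9, -3.1]
grip_width: 22.6
```

```bash
python3 - <<'E'
from h import *
p=shot('side');s=read_state();print(s['ee_pos'],s['ft_force'],s['grip_width'])
np.savez('side4.npz',X=cloud(p),img=p['pixels'])
a=p['pixels'][60:260,170:370,::-1];cv2.imwrite('pics/s4.png',cv2.resize(a,None,fx=3,fy=3,interpolation=2))
q=shot('top');np.savez('top4.npz',X=cloud(q),img=q['pixels'])
for X in (cloud(p),cloud(q)):
    m=(np.hypot(X[...,0]-545,X[...,1]-139)<25)&(X[...,2]>45)&(X[...,2]<80);P=X[m]
    print('nip',len(P),P.mean(0).round(1)); o=np.argsort(-P[:,2])[:12];print(P[o].mean(0).round(1),P[o][:3].round(1))
for P in (p,q):
  for t in('nipple','collar_top'):
    for r in models.cut_out(t,P): print(t,round(r['score'],2),r['rect'],r['mask'].sum())
a=q['pixels'][110:200,180:320,::-1];cv2.imwrite('pics/t4.png',cv2.resize(a,None,fx=5,fy=5,interpolation=2))
E
```

```text
[570.18665818 -81.80208339 199.71128673] [-0.89409995 -0.01599319 -3.34335437] 22.404860673125008
nip 220 [547.2 143.8  57.5]
[538.8 139.9  71.6] [[539.1 138.7  73.4]
 [537.5 137.2  72.5]
 [538.7 140.   71.9]]
nip 162 [546.7 140.4  58. ]
[538.3 139.5  70. ] [[535.3 137.2  72.5]
 [537.8 135.   71.4]
 [540.2 137.4  71.3]]
nipple 0.61 [235.7, 228.7, 15.4, 17.6] 197
collar_top 0.44 [236.0, 228.8, 18.4, 12.3] 109
nipple 0.7 [212.3, 172.6, 12.2, 11.7] 154
collar_top 0.48 [210.1, 170.0, 11.4, 15.0] 86
```

View pics/s4.png

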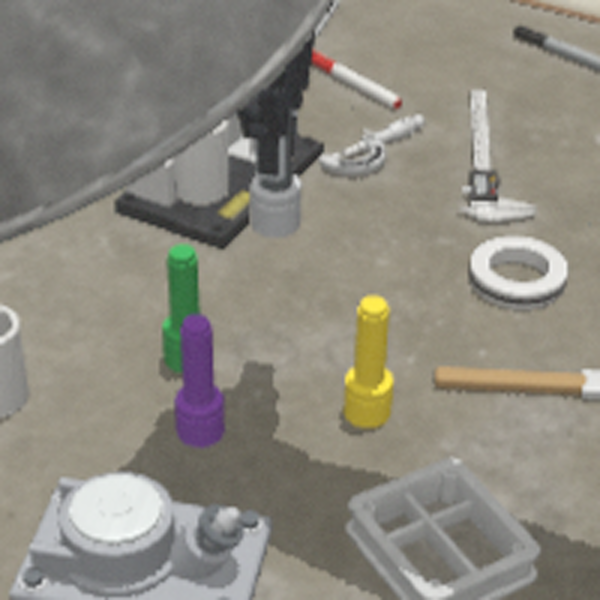

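View pics/t4.png

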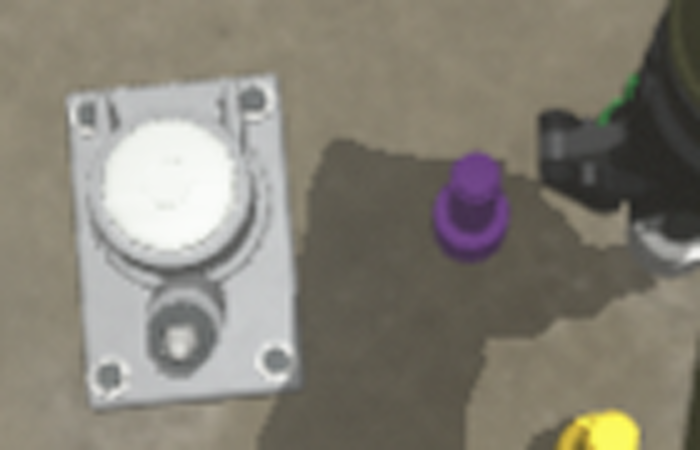

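```bash
cat > fit.py <<'E'
from h import *
from scipy.optimize import least_squares
prof=np.array([(36,0),(36,3.5),(27,8),(20,8),(20,17),(14,17)],float)
def axis(psi,t=np.radians(30)): return np.array([-np.sin(t)*np.cos(psi),-np.sin(t)*np.sin(psi),np.cos(t)])
def dist(P,O,n,prof=prof):
    d=P-O;z=d@n;r=np.linalg.norm(d-np.outer(z,n),axis=1);q=np.c_[z,r]
    best=np.full(len(P),1e9)
    for a,b in zip(prof[:-1],prof[1:]):
        s=np.clip(((q-a)@(b-a))/((b-a)@(b-a)),0,1);best=np.minimum(best,np.linalg.norm(q-a-s[:,None]*(b-a),axis=1))
    return best
def fit(X,psi,O0=np.array([558.,141.,41.])):
    X=X.reshape(-1,3);n=axis(psi);O=O0
    for i in range(4):
        d=X-O;z=d@n;r=np.linalg.norm(d-np.outer(z,n),axis=1)
        P=X[(z>15.5)&(z<42)&(r<20)]
        R=least_squares(lambda o:dist(P,o,n),O,loss='soft_l1');O=R.x
    return O,len(P),np.median(np.abs(R.fun)),R.cost
E
python3 - <<'E'
from fit import *
for f in ('w1','top4','side4'):
    X=np.load(f+'.npz')['X']
    for ps in (-5,0,5,10,15):
        O,n,e,c=fit(X,np.radians(ps));print(f,ps,O.round(1),n,e.round(2),c.round(0),'tip',(O+36*axis(np.radians(ps))).round(1))
E
```

```text
w1 -5 [554.6 136.9  39.2] 660 0.62 239.0 tip [536.7 138.5  70.4]
w1 0 [554.7 138.   39.1] 660 0.48 173.0 tip [536.7 138.   70.3]
w1 5 [554.7 139.   39.1] 661 0.45 150.0 tip [536.7 137.4  70.3]
w1 10 [554.5 140.   39.1] 660 0.51 165.0 tip [536.7 136.8  70.3]
w1 15 [554.2 140.9  39.2] 659 0.65 223.0 tip [536.8 136.3  70.4]
top4 -5 [553.5 139.4  38.3] 144 0.89 92.0 tip [535.6 141.   69.4]
top4 0 [553.6 140.5  38.3] 144 0.87 85.0 tip [535.6 140.5  69.4]
top4 5 [553.6 141.4  38.3] 143 0.86 82.0 tip [535.6 139.8  69.5]
top4 10 [553.5 142.2  38.4] 142 0.87 84.0 tip [535.8 139.1  69.6]
top4 15 [553.4 143.2  38.5] 141 0.89 91.0 tip [536.  138.5  69.7]
side4 -5 [553.8 137.6  40. ] 171 0.76 90.0 tip [535.9 139.2  71.2]
side4 0 [554.  138.5  39.9] 170 0.7 80.0 tip [536.  138.5  71.1]
side4 5 [554.1 139.4  39.8] 170 0.67 80.0 tip [536.1 137.9  71. ]
side4 10 [554.1 140.4  39.7] 167 0.67 78.0 tip [536.4 137.3  70.9]
side4 15 [553.9 141.3  39.6] 166 0.77 84.0 tip [536.5 136.6  70.8]
```

The fit puts the nipple foot near (554,140,39) at 5° yaw, agreeing across all three cameras to within about 2 mm. Now tilt and carry the coupler towards it.

Request:
drive_tool --series '[-0.1, 0.2, 0, 0.0145, -0.333, 0.054, -1, -0.25, 0.45, 0, 0.0145, -0.333, 0.054, -1, -0.4, 0.72, 0, 0.0145, -0.333, 0.054, -1, -0.51, 0.72, 0, 0.0145, -0.333, 0.054, -1, -0.51, 0.72, 0, 0.0145, -0.333, 0.054, -1]'

```text
time_s: 9.32
ee_pos: [490.4, 26.4, 197.9]
ee_rot: [-0.121, 2.619, 0.029]
ft_force: [0.8, 0.1, -2.9]
grip_width: 22.9
```

Request:
drive_tool --series '[0, 0.25, 0, 0, 0, 0, -1, 0, 0.5, 0, 0, 0, 0, -1, 0, 0.65, 0, 0, 0, 0, -1, 0, 0.72, -0.1, 0, 0, 0, -1, 0, 0.72, -0.2, 0, 0, 0, -1, 0, 0.72, -0.3, 0, 0, 0, -1, 0, 0.72, -0.3, 0, 0, 0, -1]'

```text
time_s: 10.2
ee_pos: [494.9, 134.3, 154.4]
ee_rot: [-0.119, 2.617, 0.028]
ft_force: [-0.5, -0.4, -2.8]
grip_width: 23.0
```

```bash
python3 - <<'E'
from fit import *
from scipy.spatial.transform import Rotation as Ro
p=shot('side');s=read_state();R=Ro.from_rotvec(s['ee_rot']).as_matrix()
print(s['time_s'],s['ee_pos'].round(1),s['ft_force'].round(1),s['grip_width'].round(1),'tool z',R[:,2].round(3),'y',R[:,1].round(3),-axis(np.radians(5)))
print('j',s['joint_positions'].round(2))
n=axis(np.radians(5));print('err to pre',(np.array([554,140,39])+121*n-s['ee_pos']).round(1))
np.savez('side5.npz',X=cloud(p),img=p['pixels'])
a=p['pixels'][120:270,180:340,::-1];cv2.imwrite('pics/s5.png',cv2.resize(a,None,fx=4,fy=4,interpolation=2))
q=shot('top');np.savez('top5.npz',X=cloud(q),img=q['pixels'])
a=q['pixels'][110:230,160:300,::-1];cv2.imwrite('pics/t5.png',cv2.resize(a,None,fx=4,fy=4,interpolation=2))
q=shot('wrist','w5.png');np.savez('w5.npz',X=cloud(q),img=q['pixels'])
E
```

```text
Traceback (most recent call last):
AttributeError: 'float' object has no attribute 'round'
```

```bash
cat > look.py <<'E'
from fit import *
import sys
from scipy.spatial.transform import Rotation as Ro
i=sys.argv[1]
def st():
    s=read_state();R=Ro.from_rotvec(s['ee_rot']).as_matrix();n=axis(np.radians(5))
    O=np.array([554,140,39.]);d=s['ee_pos']-O
    print(s['time_s'],np.round(s['ee_pos'],1),'F',np.round(s['ft_force'],1),'Fn',round(float(s['ft_force']@n),1),np.round(s['grip_width'],1),'tool z',R[:,2].round(3),'y',R[:,1].round(3),'-n',-n.round(3))
    print('along n',round(d@n,1),'lateral',(d-n*(d@n)).round(1),'j',s['joint_positions'].round(2))
p=shot('side');st()
np.savez(f'side{i}.npz',X=cloud(p),img=p['pixels'])
a=p['pixels'][120:270,180:340,::-1];cv2.imwrite(f'pics/s{i}.png',cv2.resize(a,None,fx=4,fy=4,interpolation=2))
q=shot('top');np.savez(f'top{i}.npz',X=cloud(q),img=q['pixels'])
a=q['pixels'][110:230,160:300,::-1];cv2.imwrite(f'pics/t{i}.png',cv2.resize(a,None,fx=4,fy=4,interpolation=2))
q=shot('wrist',f'w{i}.png');np.savez(f'w{i}.npz',X=cloud(q),img=q['pixels'])
E
python3 look.py 5
```

```text
10.3 [495.5 134.5 155.8] F [-0.3  0.1 -2.4] Fn -1.9 22.9 tool z [ 0.499  0.044 -0.865] y [-0.09   0.996 -0.002] -n [ 0.498  0.044 -0.866]
along n 130.5 lateral [6.6 0.2 3.8] j [ 0.34 -0.01 -0.85  0.22 -0.13  0.22]
```

View pics/s5.png

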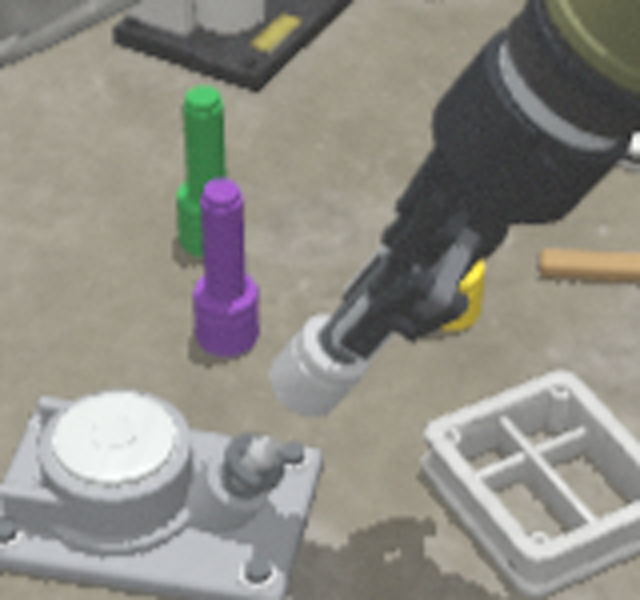

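View pics/w5.png

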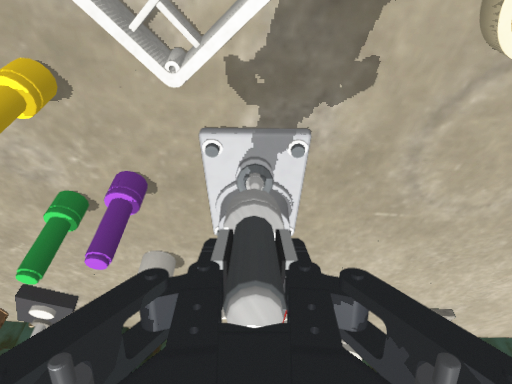

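```bash
cat > rel.py <<'E'
from fit import *
import sys
i=sys.argv[1]; M0=np.array(eval(sys.argv[2])) # expected mouth
n=axis(np.radians(5))
pc=np.array([(0,13.5),(0,19),(36,19),(36,12),(60,12)],float)
O=np.array([554,140,39.]);ex=np.cross([0,0,1],n);ex/=np.linalg.norm(ex);ez=np.cross(n,ex)
for f in ('side','top','w'):
    X=np.load(f'{f}{i}.npz')['X'].reshape(-1,3);M=M0
    for k in range(5):
        d=X-M;z=d@n;r=np.linalg.norm(d-np.outer(z,n),axis=1)
        P=X[(z>-4)&(z<42)&(r<23)&(r>8)]
        if len(P)<20: break
        R=least_squares(lambda o:dist(P,o,n,pc),M,loss='soft_l1');M=R.x
    d=M-M0
    try: No,nn,e,c=fit(X,np.radians(5))
    except Exception as ee: No=O*np.nan;nn=0
    rel=M-No
    print(f,len(P),'mouth',M.round(1),'vs expected: along',round(d@n,1),'level',round(d@ex,1),'perp',round(d@ez,1),'| nipple',No.round(1),nn,'rel: along',round(rel@n,1),'level',round(rel@ex,1),'perp',round(rel@ez,1))
print('ex',ex.round(3),'perp dir',ez.round(3))
E
python3 - <<'E'
E
python3 rel.py 5 "[495.5+51*.499,134.5+51*.044,155.8-51*.865]"
```

```text
side 364 mouth [521.  134.8 112.6] vs expected: along 0.8 level 2.0 perp 0.3 | nipple [554.3 139.4  39.7] 170 rel: along 79.9 level 1.7 perp 7.4
top 169 mouth [520.8 138.  111.7] vs expected: along 0.0 level -1.2 perp 0.0 | nipple [554.5 141.6  38.2] 74 rel: along 80.6 level 0.7 perp 7.4
w 1704 mouth [521.9 135.2 113.3] vs expected: along 1.1 level 1.6 perp 1.5 | nipple [554.4 138.9  39.2] 800 rel: along 80.6 level 0.8 perp 8.7
ex [ 0.087 -0.996  0.   ] perp dir [0.863 0.075 0.5  ]
```

Request:
drive_tool --series '[-0.0455, 0.003, -0.026, 0, 0, 0, -1, -0.0455, 0.003, -0.026, 0, 0, 0, -1, 0, 0.007, -0.105, 0, 0, 0, -1, 0.04, 0.01, -0.175, 0, 0, 0, -1, 0.082, 0.014, -0.248, 0, 0, 0, -1, 0.082, 0.014, -0.248, 0, 0, 0, -1]'

```text
time_s: 11.15
ee_pos: [505.4, 136.0, 116.3]
ee_rot: [-0.119, 2.618, 0.028]
ft_force: [0.2, 0.0, -2.4]
grip_width: 22.4
```

```bash
python3 look.py 6; python3 - <<'E'
from h import *
s=read_state();
import subprocess
from scipy.spatial.transform import Rotation as Ro
z=Ro.from_rotvec(s['ee_rot']).as_matrix()[:,2]
print(subprocess.run(['python3','rel.py','6',str((s['ee_pos']+51*z).tolist())],capture_output=True,text=True))
E
```

```text
11.2 [505.4 136.  116.7] F [ 0.2  0.  -2.4] Fn -2.2 22.7 tool z [ 0.497  0.043 -0.867] y [-0.09   0.996 -0.003] -n [ 0.498  0.044 -0.866]
along n 91.7 lateral [-2.9  0.  -1.7] j [ 0.34  0.07 -0.9   0.09 -0.13  0.22]
CompletedProcess(args=['python3', 'rel.py', '6', '[531.166008163094, 138.42652729385406, 73.40797472074324]'], returncode=0, stdout='side 337 mouth [531.1 136.5  73.6] vs expected: along 0.3 level 1.9 perp -0.1 | nipple [554. 140.  39.] 134 rel: along 41.5 level 1.5 perp -2.7\ntop 155 mouth [530.5 139.5  72.7] vs expected: along -0.4 level -1.2 perp -0.8 | nipple [557.1 140.3  39.1] 55 rel: along 42.3 level -1.6 perp -6.2\nw 1700 mouth [531.9 136.8  74.4] vs expected: along 0.5 level 1.7 perp 1.0 | nipple [552.1 139.4  44.9] 14 rel: along 35.7 level 0.9 perp -2.9\nex [ 0.087 -0.996  0.   ] perp dir [0.863 0.075 0.5  ]\n', stderr='')
```

View pics/s6.png

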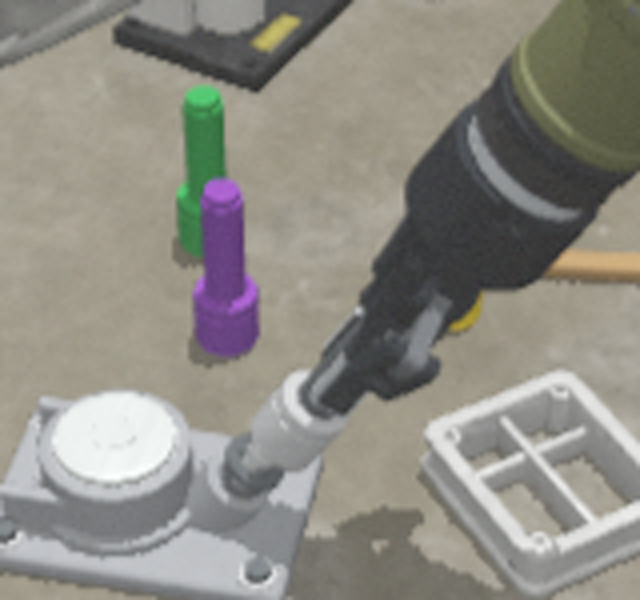

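Request:
drive_tool --series '[0.0167, 0.0033, 0.0097, 0, 0, 0, -1, 0.0167, 0.0033, 0.0097, 0, 0, 0, -1, 0.033, 0.005, -0.02, 0, 0, 0, -1, 0.05, 0.0065, -0.05, 0, 0, 0, -1, 0.067, 0.008, -0.079, 0, 0, 0, -1, 0.067, 0.008, -0.079, 0, 0, 0, -1]'

```text
time_s: 12.05
ee_pos: [515.7, 137.3, 105.0]
ee_rot: [-0.119, 2.617, 0.029]
ft_force: [-0.4, 0.2, -2.0]
grip_width: 22.1
```

```bash
cat > go.py <<'E'
import subprocess,sys
i=sys.argv[1]
print(subprocess.run(['python3','look.py',i],capture_output=True,text=True).stdout)
from h import *
from scipy.spatial.transform import Rotation as Ro
s=read_state();z=Ro.from_rotvec(s['ee_rot']).as_matrix()[:,2]
r=subprocess.run(['python3','rel.py',i,str((s['ee_pos']+51*z).tolist())],capture_output=True,text=True);print(r.stdout)
from fit import axis
n=axis(np.radians(5));ex=np.cross([0,0,1],n);ex/=np.linalg.norm(ex);ez=np.cross(n,ex)
base={'side':(554.2,139.4,39.75),'top':(554,141.5,38.3),'w':(554.6,139,39.1)}
for l in r.stdout.splitlines()[:3]:
    k=l.split()[0];M=np.array([float(v) for v in l.split('[')[1].split(']')[0].split()]);d=M-base[k];print(k,'rel0 along %.1f level %.1f perp %.1f'%(d@n,d@ex,d@ez))
E
python3 go.py 7
```

```text
12.1 [515.7 137.3 105.2] F [-0.5 -0.4 -2.8] Fn -2.1 23.0 tool z [ 0.497  0.043 -0.867] y [-0.09   0.996 -0.002] -n [ 0.498  0.044 -0.866]
along n 76.6 lateral [-0.2  0.7 -0.1] j [ 0.33  0.11 -0.9   0.05 -0.12  0.21]

side 330 mouth [541.3 137.8  62.1] vs expected: along 0.5 level 1.9 perp 0.2 | nipple [547.6 149.8  58.6] 170 rel: along 6.7 level 11.4 perp -4.6
top 142 mouth [540.8 140.8  61. ] vs expected: along -0.2 level -1.2 perp -0.6 | nipple [549.1 141.4  69. ] 94 rel: along -2.7 level -0.1 perp -11.2
w 1703 mouth [542.1 138.1  62.7] vs expected: along 0.7 level 1.6 perp 1.2 | nipple [525.7 138.6  41. ] 333 rel: along 10.6 level 1.9 perp 24.9
ex [ 0.087 -0.996  0.   ] perp dir [0.863 0.075 0.5  ]

side rel0 along 25.9 level 0.5 perp -0.1
top rel0 along 26.3 level -0.5 perp -0.1
w rel0 along 26.7 level -0.2 perp 0.9
```

View pics/s7.png

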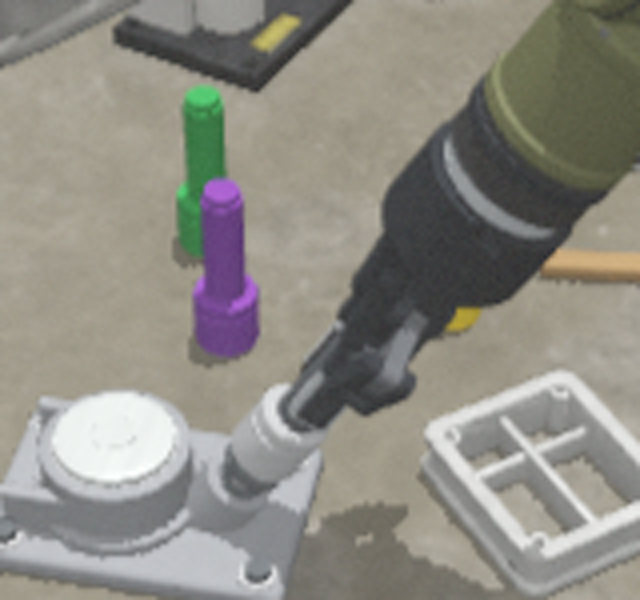

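Aligned to within 1 mm, with the mouth about 26 mm along the nipple and no contact. Advancing to the collar.

Request:
drive_tool --series '[0.008, 0.0007, -0.014, 0, 0, 0, -1, 0.016, 0.0014, -0.028, 0, 0, 0, -1, 0.024, 0.002, -0.042, 0, 0, 0, -1, 0.024, 0.002, -0.042, 0, 0, 0, -1]'

```text
time_s: 12.7
ee_pos: [519.5, 137.8, 99.6]
ee_rot: [-0.119, 2.616, 0.029]
ft_force: [-5.4, -0.2, 4.4]
grip_width: 22.6
```

```bash
python3 go.py 8
```

```text
12.75 [519.4 137.8  99.7] F [-4.9 -1.5  3.2] Fn 5.3 22.4 tool z [ 0.498  0.044 -0.866] y [-0.091  0.996 -0.002] -n [ 0.498  0.044 -0.866]
along n 69.9 lateral [0.2 0.8 0.2] j [ 0.33  0.12 -0.9   0.03 -0.12  0.21]

side 329 mouth [545.4 138.4  56.8] vs expected: along 0.8 level 1.7 perp 1.0 | nipple [544.4 149.   61.1] 215 rel: along -3.8 level 10.7 perp -2.1
top 140 mouth [544.8 141.2  55.3] vs expected: along -0.3 level -1.2 perp -0.0 | nipple [539.4 140.2  69.5] 109 rel: along -15.1 level -0.6 perp -2.3
w 1713 mouth [545.7 138.4  57. ] vs expected: along 0.8 level 1.6 perp 1.4 | nipple [527.6 139.6  41.7] 519 rel: along 4.2 level 2.8 perp 23.2
ex [ 0.087 -0.996  0.   ] perp dir [0.863 0.075 0.5  ]

side rel0 along 19.2 level 0.2 perp 0.9
top rel0 along 19.3 level -0.5 perp 0.5
w rel0 along 20.0 level -0.2 perp 1.2
```

Request:
drive_tool --series '[0.004, 0, -0.01, 0, 0, 0, -1, 0.009, 0.001, -0.019, 0, 0, 0, -1, 0.013, 0.001, -0.028, 0, 0, 0, -1, 0.017, 0.0015, -0.036, 0, 0, 0, -1, 0.017, 0.0015, -0.036, 0, 0, 0, -1]'

```text
time_s: 13.48
ee_pos: [522.3, 138.0, 94.4]
ee_rot: [-0.119, 2.615, 0.029]
ft_force: [-4.3, -0.7, 4.6]
grip_width: 22.9
```

```bash
python3 go.py 9
```

```text
13.525 [522.3 138.   94.4] F [-4.5 -0.4  4. ] Fn 5.7 22.5 tool z [ 0.499  0.043 -0.866] y [-0.09   0.996 -0.002] -n [ 0.498  0.044 -0.866]
along n 63.9 lateral [0.1 0.8 0.1] j [ 0.33  0.14 -0.91  0.02 -0.12  0.21]

side 332 mouth [548.2 138.5  51.6] vs expected: along 1.0 level 1.7 perp 0.9 | nipple [546.5 148.8  58.9] 211 rel: along -6.7 level 10.4 perp -3.1
top 138 mouth [547.6 141.4  50.2] vs expected: along 0.0 level -1.2 perp 0.0 | nipple [543.5 140.5  65.2] 101 rel: along -15.0 level -0.5 perp -3.8
w 1705 mouth [548.7 138.7  51.6] vs expected: along 0.8 level 1.6 perp 1.4 | nipple [539.1 138.   63.5] 1347 rel: along -15.1 level 0.1 perp 2.3
ex [ 0.087 -0.996  0.   ] perp dir [0.863 0.075 0.5  ]

side rel0 along 13.3 level 0.4 perp 0.7
top rel0 along 13.5 level -0.5 perp 0.4
w rel0 along 13.8 level -0.2 perp 1.1
```

Request:
drive_tool --series '[0.006, 0.0005, -0.01, 0, 0, 0, -1, 0.011, 0.001, -0.019, 0, 0, 0, -1, 0.0166, 0.0015, -0.029, 0, 0, 0, -1, 0.0166, 0.0015, -0.029, 0, 0, 0, -1]'

```text
time_s: 14.12
ee_pos: [524.4, 138.2, 91.0]
ee_rot: [-0.119, 2.614, 0.029]
ft_force: [-15.7, -2.1, 21.6]
grip_width: 22.6
```

```bash
python3 go.py 10
```

```text
14.175 [524.4 138.2  91. ] F [-15.6  -3.1  20.8] Fn 25.9 22.3 tool z [ 0.499  0.044 -0.865] y [-0.091  0.996 -0.002] -n [ 0.498  0.044 -0.866]
along n 59.9 lateral [0.2 0.8 0.2] j [ 0.33  0.15 -0.91  0.   -0.12  0.21]

side 328 mouth [550.3 138.8  48. ] vs expected: along 0.8 level 1.6 perp 0.8 | nipple [543.5 141.8  63.4] 164 rel: along -16.5 level 3.5 perp -2.0
top 140 mouth [549.5 141.6  47.1] vs expected: along 0.3 level -1.2 perp -0.2 | nipple [546.7 140.   64.1] 98 rel: along -16.2 level -1.4 perp -6.0
w 1713 mouth [550.7 138.9  48.3] vs expected: along 0.9 level 1.6 perp 1.2 | nipple [539.5 137.9  60.1] 1467 rel: along -15.8 level 0.0 perp 3.8
ex [ 0.087 -0.996  0.   ] perp dir [0.863 0.075 0.5  ]

side rel0 along 9.1 level 0.3 perp 0.7
top rel0 along 9.9 level -0.5 perp 0.5
w rel0 along 9.9 level -0.2 perp 1.2
```

Mouth is about 9.7 mm along z and the push is about 28 N against a 15 N spring, so it is on the hard stop. I'll hold briefly and verify.

Request:
drive_tool --series '[0, 0, 0, 0, 0, 0, -1, 0, 0, 0, 0, 0, 0, -1, 0, 0, 0, 0, 0, 0, -1, 0, 0, 0, 0, 0, 0, -1]'

```text
time_s: 14.78
ee_pos: [524.4, 138.2, 91.1]
ee_rot: [-0.119, 2.614, 0.029]
ft_force: [-15.9, -1.8, 19.7]
grip_width: 22.8
```

```bash
python3 go.py 11; python3 - <<'E'
from h import *
X=np.load('side11.npz')['X'];Y=np.load('side4.npz')['X']
for Z in (Y,X):
    m=(np.hypot(Z[...,0]-619.5,Z[...,1]-146)<25)&(Z[...,2]>50)&(Z[...,2]<75);print('cap z',Z[m][:,2].mean(),m.sum())
E
```

```text
14.825 [524.4 138.2  91. ] F [-15.7  -1.9  20.6] Fn 25.8 22.7 tool z [ 0.499  0.044 -0.865] y [-0.091  0.996 -0.002] -n [ 0.498  0.044 -0.866]
along n 59.9 lateral [0.2 0.8 0.2] j [ 0.33  0.15 -0.91  0.   -0.12  0.21]

side 326 mouth [550.1 138.7  48.5] vs expected: along 1.3 level 1.7 perp 0.8 | nipple [543.3 141.6  63.8] 162 rel: along -16.6 level 3.5 perp -2.0
top 141 mouth [549.7 141.8  46.6] vs expected: along -0.3 level -1.4 perp -0.2 | nipple [546.1 140.5  63.1] 94 rel: along -16.2 level -0.9 perp -5.0
w 1718 mouth [550.7 138.9  48.3] vs expected: along 0.9 level 1.6 perp 1.3 | nipple [540.1 138.1  60.2] 1451 rel: along -15.6 level 0.1 perp 3.2
ex [ 0.087 -0.996  0.   ] perp dir [0.863 0.075 0.5  ]

side rel0 along 9.7 level 0.3 perp 0.8
top rel0 along 9.3 level -0.7 perp 0.5
w rel0 along 9.9 level -0.2 perp 1.2
cap z 60.73616793944288 327
cap z 60.63292632666231 326
```

View pics/s11.png

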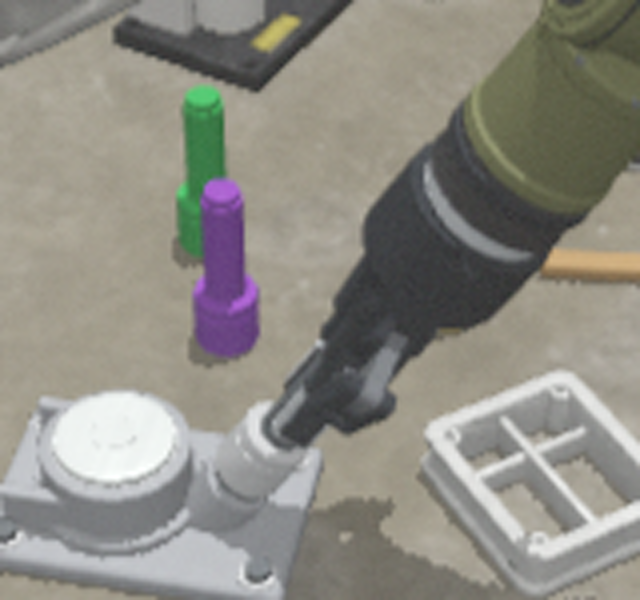

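The coupler sits square and home at crop pixel (255,455). The cap is flush and the neighbours have not moved. The force and pose are steady, so I'm handing in.

```bash
python3 -c "
from h import *
print(ticket.sign_off())"
```

```text
the job is handed in; nothing more can be done
None
```

I pressed the cap home, then pushed the grease coupler onto the nipple until it snapped and seated. I handed the job in at about 15 s, still gripping it and pressing.

- **Cap:** the tool stayed at 59.9 mm while the force rose from 11 to 23 N, which is the hard stop. The cameras read the cap top at 59.3 mm (top) and 60.7 mm (side), against 60 mm when home.
- **Coupler:** I took the steel one with the dark barrel. The push fell to about 8 N past the snap, then held steady near 28 N, above the 15 N spring, so it is on its stop. The cameras put the mouth 9.3 to 9.9 mm along the nipple, against 10 mm when home. The tool axis was within about 0.1° of the measured nipple axis, and I saw no slip in the grip.
- **Other things:** the purple and green look-alikes and the frame looked unmoved in the last side picture. The brush and the yellow look-alike were partly hidden by the arm there, and I did not measure any of these again.
- **Disagreements:** the cameras differ from each other by 2 to 3 mm sideways, so I aligned the coupler to the nipple within each camera's own picture. Once the coupler covered the nipple, the automatic nipple fit no longer worked, so I used the positions measured earlier.

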